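Post a parcel through the drop-down flap of a parcel drop box

TASK

Pull down the flap on the front of the parcel drop box, put the small brown carton in through it, and push the flap back up until it is fully shut with the carton inside. Leave the other things on the bench where they are.

Things in the scene. Friction and masses are not known exactly. Their poses are not given: they have to be found in the camera images.
- drop_box: Fixed grey steel box 230 deep (x), 260 wide (y), 235 high; clear roof (top at 235) and clear back. Origin on the bench under the flap's hinge line, midway across; x points into the box, y left along the hinge, z up. Inside 222 deep, 240 wide, floor at 10. Front below the hinge: sill 92 high, 12 thick; above it open behind the flap. Turned up to 0.2 rad either way
- flap (a joint): Angle (rad) of the front flap, an aluminium panel 216 wide, 8 thick, hinged along its bottom 100 above the bench. 0 = upright, shut; grows as its top comes out and down to the robot (box -x); stop at 1.1 (then slopes 27 degrees down into the box). Starts at 0 to 0.12. Stiff hinge (friction 0.27 N m, flap 0.28 kg): stays where left; no latch or spring
- flap_hinge (a point): Middle of the flap's hinge line, 100 above the bench
- flap_edge (a point): Centre of the round bar (14 thick, 216 long) along the flap's free top edge, 173 from the hinge. Shut, it is 273 above the bench: the flap's top 45 stand clear above the box's roof and can be hooked from behind or pushed from in front
- parcel: Small brown cardboard carton with a paper tape strip, 140 long (its x), 60 wide (its y), 50 high, 0.2 to 0.4 kg, rigid. Origin at the centre of its underside, z up. Lies flat on the bench in front of the drop box, to the left or right, its length within 0.6 rad of world x
- parcel_center (a point): Centre of the carton
- bundle: Bystander: white wrapped block 100 by 95 by 70 high, on the other side from the carton; origin at the centre of its underside
- tape_roll: Bystander: roll of clear tape lying flat, 104 across, 48 high, in front of the drop box, in part below where the open flap comes to; origin at the centre of its underside
- barcode_scanner: Bystander: black and grey hand scanner lying beside the drop box on the left, about 135 by 110 by 30 high
- water_bottle: Bystander: bottle standing beside the drop box on the right, 64 across, 190 high
Things that resemble listed ones, but are neither listed nor needed, are in the scene too. There is more than one size of the parcel; the job needs the middle-sized.

How it is judged (in metres and radians):
On the way:
1. the flap has been pulled down (opened past 0.6 rad) (value of joint flap above 0.6 rad), for 0.2 s.
At the end, for the whole second after the job is handed in: The flap is shut (within 0.07 rad of upright, 12 mm at its top edge) and the carton lies at rest inside the drop box (its centre within the box's walls and no higher than 130 mm above the bench) (value of joint flap below 0.07 rad and x of parcel_center in the frame of drop_box between 0.005 and 0.23 m and y of parcel_center in the frame of drop_box between -0.13 and 0.13 m and z of parcel_center in the frame of drop_box below 0.13 m and linear speed of parcel below 0.03 m/s); the robot touches nothing.
It fails at once if another loose thing on the bench is moved more than 50 mm (distance of any of bundle, tape_roll, barcode_scanner, water_bottle from where it was at the start of the episode above 0.05 m).
It also fails if it takes over 72 s, if anything falls off the work surface, if the arm or the gripper's body presses on something with over 40 N, if the wrist force passes 120 N, or if a joint passes its speed limit or range.

ROBOT

A 6-joint arm with a two-finger parallel gripper is mounted at the origin on the work surface. World frame = base frame: x ahead of the robot, y to its left, z up, the work surface at z = 0. Lengths are in m, angles in degrees, forces in N, time in s.
With the tool pointing down it reaches from about 0.4 to 0.825 m from the base axis. Payload 7 kg.
Tool frame: the origin (TCP) lies on the centre line of the jaws, within the pads' length; the fingertips stand 11 mm ahead of it and the grasp point (between the pads) lies 8 mm behind it; z points along the fingers, y is the line along which they close (so a half turn about z gives the same grasp; the last joint's range is limited). The gripper opens to 88 mm and grips with 3 to 60 N. Pads are 19 mm wide; open, the fingers measure 130 mm over their backs; the gripper's body (78 mm by 193 mm) begins 47 mm behind the grasp point.
Start: joints at [-51.904, 20.546, 0.682, 0, -70.136, -16.507], TCP at [0.248, -0.628, 0.238] pointing down, gripper open.
Joint ranges: [-176.03, 176.03], [-82.01, 121.73], [-58.28, 71.71], [-173.87, 95.51], [-174.79, -0.11], [-173.66, 173.66]. Speed limits (degrees/s): [136.94, 136.94, 172.46, 180, 180, 180].

INTERFACE

Orientations are given as [roll, pitch, yaw] about the fixed x, y, z axes, in that order (R = Rz(yaw) Ry(pitch) Rx(roll)).
In Python, from plant import r, capture, camera_model, job gives the robot as it stands.
- The arm moves only by the tool drive_tool, never from a script. Its argument "increments" is a list that holds one entry, the list of rows, each a list of 5 numbers: the gripper's target within -1 to 1 (fully open at 1, half-way at 0, shut at -1), then the shift along the tool's x, y, z scaled (see below), then the turn about the tool's z scaled (see below). In form: [[[gripper, tx, ty, tz, roll], ...]]. A call has 1 to 5 rows; each row is the pose to reach, as a shift and turn from the pose commanded when the call began, along the tool's axes at that moment, turning the shorter way round; what a row does not reach only later rows make up. The controller multiplies each number of a shift by 120 mm and each number of a turn by 360 degrees. A row lasts 1/8 s, in which the tool goes at most 62.5 mm and 10.7 degrees, less where a joint would pass 70% of its speed; a pose out of reach is approached as far as the arm can. A call with a number of a shift or a turn outside -1 to 1 is refused whole. A call with a gripper value outside its range is refused whole. The fingers move at their own pace and stop on an object; "squeeze" is the grip in N (left out, the last holds). Time passes only in rows, so rows that repeat a pose let the fingers close. It gives the time, the measured TCP pose, the force, the opening and the grip force at its end, in the units of the state.
- r.get_state(): the state, without advancing time (a new reading comes with each control period).
- capture(name): name is "scene" or "top"; returns the picture (420x560x3 uint8, red, green, blue); there is no depth.
- camera_model(name): a dict with "camera_matrix" (3x3 intrinsics, pixels), "k1" (the pictures are not rectified: a ray, as slopes to the right and down, at radius r is drawn at 1 + k1 r^2 times it, then the intrinsics apply), "rvec" (rotation vector, rad) and "tvec" (3), from world to camera coordinates, as OpenCV has them. Camera axes: x right, y down, z forward; pixel columns grow to the right and rows downward; lengths in m; the calibration is good to about 2 mm. A picture is of the moment at which its call begins. camera_model takes no time and is no camera call.
- job.close_job(): hands the job in; it is judged then, once.
The state is a dict: "time_s": time; "joints": joint angles; "qd": joint speeds; "joint_torque": joint torques, N m; "tcp_pos": TCP position; "eef_rot": TCP orientation; "contact_force": force on the tool from outside, world axes, zero at the start; "moment": the same for the moment, N m; "gripper_width": finger opening in m; "gripper_force": force on a finger pad.
Only numpy, scipy, OpenCV 4.12 (cv2) and the standard library are available. Lean on these libraries where they do the work, as an engineer would, in place of code of your own. Each camera call takes 0.05 s, during which the arm holds its last target. There are 200 camera calls.

## Working session

There is one attempt and no reset: what is moved stays moved. The work goes in short steps, Python scripts to look and compute and a tool call to move; the robot and the scene stay as the last step left them, time stands still between calls to the robot, and variables do not carry over. Pictures are saved under pics/ and viewed, at most 10 in all, crops included, and the job is handed in when it is done.

Besides the shell and the picture viewer there is one more tool, called as a command line: name --argument value ..., lists and objects as JSON in quotes. drive_tool: Moves the arm, as the interface text tells. Its arguments: {"type":"object","properties":{"increments":{"type":"array"},"squeeze":{"type":"number"}},"required":["increments"]}

```bash
mkdir -p pics; ls; python3 - <<'E'
from plant import r,capture,camera_model
import cv2,numpy as np
for n in("scene","top"):
    im=capture(n); cv2.imwrite(f"pics/{n}0.png",cv2.cvtColor(im,cv2.COLOR_RGB2BGR))
    m=camera_model(n); print(n,m)
    R=cv2.Rodrigues(np.array(m["rvec"]))[0]; print(-R.T@np.array(m["tvec"]).ravel())
print(r.get_state())
E
```

```text
pics
scene {'camera_matrix': array([[541.17996276,   0.        , 287.63230829],
       [  0.        , 541.17996276, 217.80110725],
       [  0.        ,   0.        ,   1.        ]]), 'k1': -0.1323000934740096, 'rvec': array([ 2.35537068, -0.35201561,  0.13558123]), 'tvec': array([-0.47864369,  0.28942131,  1.78957984])}
[ 0.16482067 -1.1260674   1.49005599]
top {'camera_matrix': array([[478.75216486,   0.        , 284.33214849],
       [  0.        , 478.75216486, 208.982567  ],
       [  0.        ,   0.        ,   1.        ]]), 'k1': 0.016178264589074662, 'rvec': array([ 2.16844309, -2.18705208,  0.11338089]), 'tvec': array([0.0739545 , 0.56667751, 1.54435179])}
[0.41956335 0.08513563 1.59007347]
{'time_s': 0.1, 'joints': array([-5.19040664e+01,  2.05896674e+01,  6.39410700e-01, -1.78093757e-02,
       -7.01344601e+01, -1.65079563e+01]), 'qd': array([-0.02835512, -0.11540531,  0.06311948,  0.10995456,  0.01845797,
        0.04274478]), 'joint_torque': array([-1.04226827e-03, -5.84162199e+01,  2.93752849e+01,  7.01546565e+00,
        1.01941256e-02, -6.34711841e-05]), 'tcp_pos': array([ 0.24819369, -0.62727455,  0.2366927 ]), 'eef_rot': array([ 1.79914018e+02, -8.02180999e-03, -1.58418081e+02]), 'contact_force': array([-0.65418259, -0.14474852, -0.5004021 ]), 'moment': array([-0.03214973,  0.02424099,  0.03469754]), 'gripper_force': 0.0, 'gripper_width': 0.08767265283692688}
```

View pics/scene0.png

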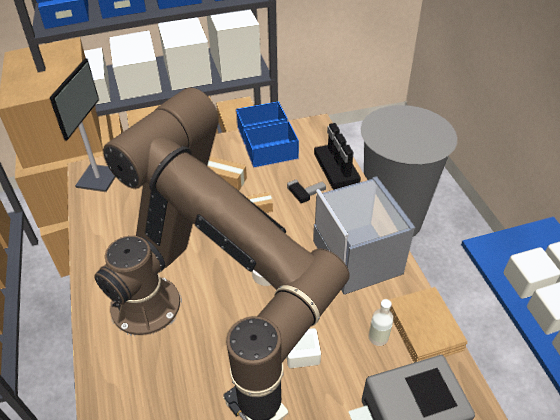

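View pics/top0.png

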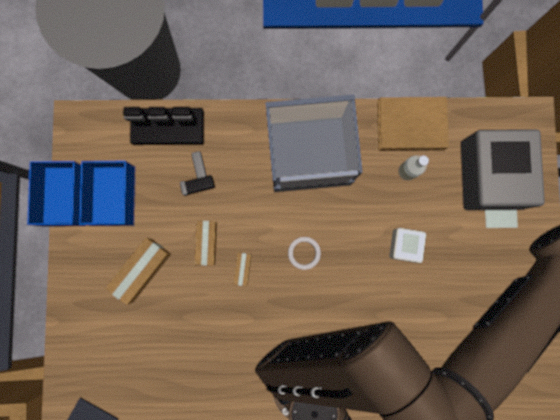

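The top view shows three cartons with tape strips: large at (137,271), middle at (206,243) and small at (243,269). The middle one fits the 140 mm length, at about 46 px. The box is at about (315,143), the tape roll at (304,253), the bundle at (410,245), the scanner at (198,175) and the bottle at (415,167). I'll confirm with enlarged crops.

```bash
python3 - <<'E'
import cv2
t=cv2.imread("pics/top0.png"); s=cv2.imread("pics/scene0.png")
cv2.imwrite("pics/c1.png",cv2.resize(t[85:305,100:370],None,fx=2.7,fy=2.7,interpolation=cv2.INTER_CUBIC))
cv2.imwrite("pics/c2.png",cv2.resize(s[140:300,200:420],None,fx=3.6,fy=3.6,interpolation=cv2.INTER_CUBIC))
E
```

```text
(no output)
```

View pics/c1.png

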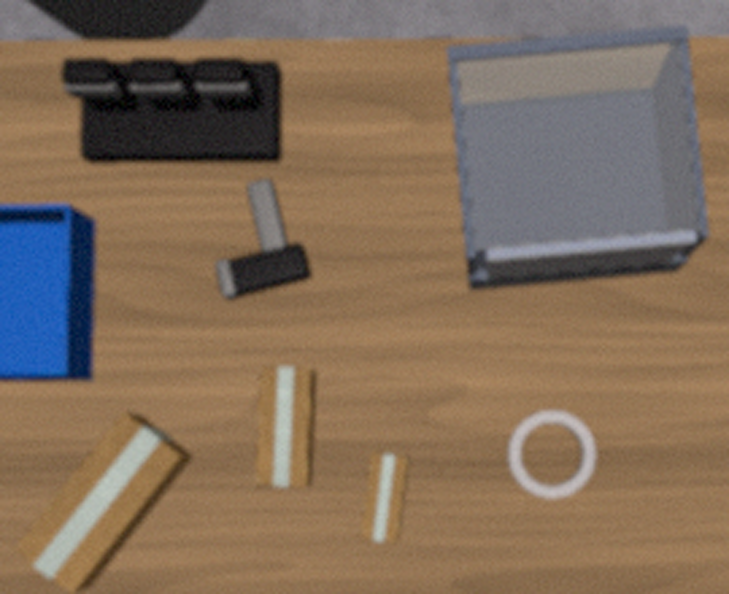

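View pics/c2.png

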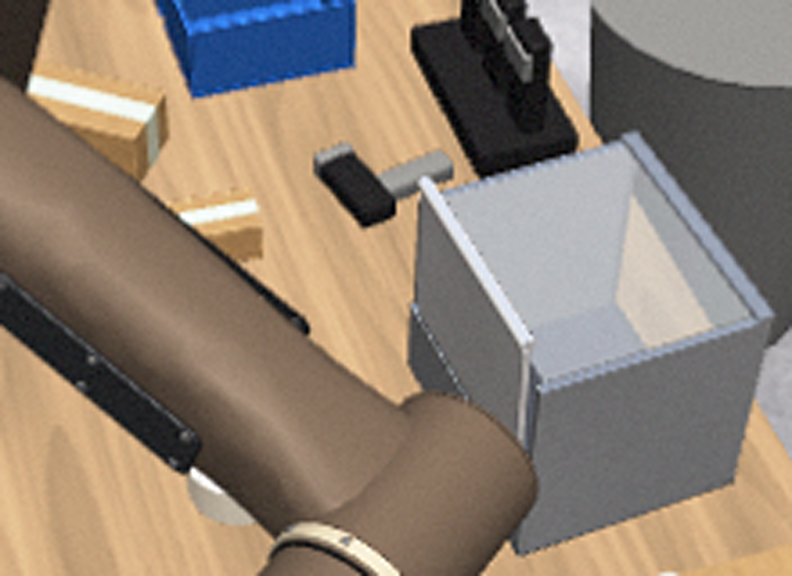

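Crop 1 confirms the middle carton, at about (286,426) in the crop. Its tape ends are at (286,366) and (282,486). The flap's bar runs from (489,254) to (698,238), and the box's base front corners are at (470,285) and (686,268). In the scene crop the bar ends are at (426,183) and (529,343), and the carton's far tape end is at (256,208).

```bash
cat > h.py <<'E'
import numpy as np,cv2
from plant import r,capture,camera_model
def ray(n,p):
    m=camera_model(n);K=m["camera_matrix"];R=cv2.Rodrigues(np.array(m["rvec"]))[0];t=np.array(m["tvec"]).ravel()
    u=cv2.undistortPoints(np.array([[p]],float),K,np.array([m["k1"],0,0,0.]))[0,0]
    d=R.T@np.array([*u,1]);return -R.T@t,d/np.linalg.norm(d)
def plane(n,p,z): o,d=ray(n,p);return o+d*(z-o[2])/d[2]
def tri(pt,ps):
    a,d=ray("top",pt);b,e=ray("scene",ps)
    s=np.linalg.lstsq(np.c_[d,-e],b-a,rcond=None)[0];p,q=a+s[0]*d,b+s[1]*e
    return (p+q)/2,np.linalg.norm(p-q)
E
python3 - <<'E'
from h import *
np.set_printoptions(precision=4,suppress=True)
T=lambda u,v:(100+u/2.7,85+v/2.7)
S=lambda u,v:(200+u/3.6,140+v/3.6)
for n,a,b in(("barL",(489,254),(426,183)),("barR",(698,238),(529,343)),("tapefar",(286,366),(256,208)),("roofBR",(687,32),(770,317)),("roofBL",(450,46),(632,135))):print(n,*tri(T(*a),S(*b)))
for p in((489,254),(698,238)):print("bar z.273",plane("top",T(*p),.272))
for p in((470,285),(686,268)):print("base",plane("top",T(*p),0))
for p in((286,366),(282,486),(262,366),(308,368),(301,487),(257,486)):print("carton",plane("top",T(*p),.05))
print("roll",plane("top",T(552,454),.048))
E
```

```text
barL [0.6291 0.0795 0.2728] 0.0030433275611196392
barR [ 0.6442 -0.1356  0.2787] 0.005209769970842135
tapefar [0.5311 0.3226 0.0443] 0.0020713227387643652
roofBR [ 0.8755 -0.136   0.2368] 0.005068837118781129
roofBL [0.8575 0.1199 0.2374] 0.002522989080375339
bar z.273 [0.6277 0.0798 0.272 ]
bar z.273 [ 0.6428 -0.1361  0.272 ]
base [0.632  0.1026 0.    ]
base [ 0.6512 -0.166   0.    ]
carton [0.5297 0.322  0.05  ]
carton [0.3877 0.3257 0.05  ]
carton [0.5299 0.3505 0.05  ]
carton [0.5271 0.2958 0.05  ]
carton [0.3863 0.3033 0.05  ]
carton [0.388  0.3552 0.05  ]
roll [0.4224 0.0061 0.048 ]
```

drive_tool --increments '[[[-1,0,0,-0.4,0.025],[-1,0,0,-0.77,0.049],[-1,0,0,-0.77,0.049]]]' --squeeze 30

```text
time_s: 0.48
tcp_pos: [0.2488, -0.629, 0.3342]
eef_rot: [-179.7, 0.2, -176.1]
contact_force: [-0.4, 0.1, 0.8]
gripper_width: 0.0631
gripper_force: 0.0
```

drive_tool --increments '[[[-1,-0.4,0.4,0,0],[-1,-0.7,0.8,0,0],[-1,-0.78,0.95,0,0],[-1,-0.78,0.95,0,0]]]'

```text
time_s: 0.98
tcp_pos: [0.3347, -0.5059, 0.3296]
eef_rot: [180.0, 0.0, -175.9]
contact_force: [-0.0, -1.1, 0.6]
gripper_width: 0.023
gripper_force: 0.0
```

drive_tool --increments '[[[-1,-0.4,0.45,0,0],[-1,-0.78,0.95,0,0],[-1,-0.78,0.95,0,0]]]'

```text
time_s: 1.35
tcp_pos: [0.4203, -0.3857, 0.3293]
eef_rot: [180.0, -0.0, -175.9]
contact_force: [-0.8, -1.0, 0.4]
gripper_width: 0.0009
gripper_force: 0.0
```

drive_tool --increments '[[[-1,-0.4,0.45,0,0],[-1,-0.78,0.95,0,0],[-1,-0.78,0.95,0,0]]]'

```text
time_s: 1.72
tcp_pos: [0.5062, -0.2654, 0.329]
eef_rot: [180.0, -0.1, -175.9]
contact_force: [0.8, -0.7, 0.7]
gripper_width: 0.0002
gripper_force: 0.0
```

drive_tool --increments '[[[-1,-0.4,0.45,0,0],[-1,-0.78,0.95,0,0],[-1,-0.78,0.95,0,0]]]'

```text
time_s: 2.1
tcp_pos: [0.5918, -0.1451, 0.3285]
eef_rot: [180.0, -0.1, -175.9]
contact_force: [-0.5, -1.0, -0.1]
gripper_width: 0.0002
gripper_force: 0.0
```

drive_tool --increments '[[[-1,-0.4,0.45,0,0],[-1,-0.78,0.95,0,0],[-1,-0.78,0.95,0,0],[-1,-0.78,0.95,0,0]]]'

```text
time_s: 2.6
tcp_pos: [0.6765, -0.0264, 0.3284]
eef_rot: [-180.0, -0.1, -176.0]
contact_force: [-0.2, -0.7, 0.1]
gripper_width: 0.0003
gripper_force: 0.0
```

```bash
python3 - <<'E'
from h import *
t=capture("top");s=capture("scene");print(r.get_state()["tcp_pos"],r.get_state()["time_s"])
a=cv2.resize(t[85:235,230:380],None,fx=2.6,fy=3,interpolation=cv2.INTER_CUBIC);b=cv2.resize(s[150:300,300:450],None,fx=2.6,fy=3,interpolation=cv2.INTER_CUBIC)
cv2.imwrite("pics/c3.png",np.hstack([a,b])[:,:,::-1])
E
```

```text
[ 0.6756341  -0.02787711  0.32954803] 2.7
```

View pics/c3.png

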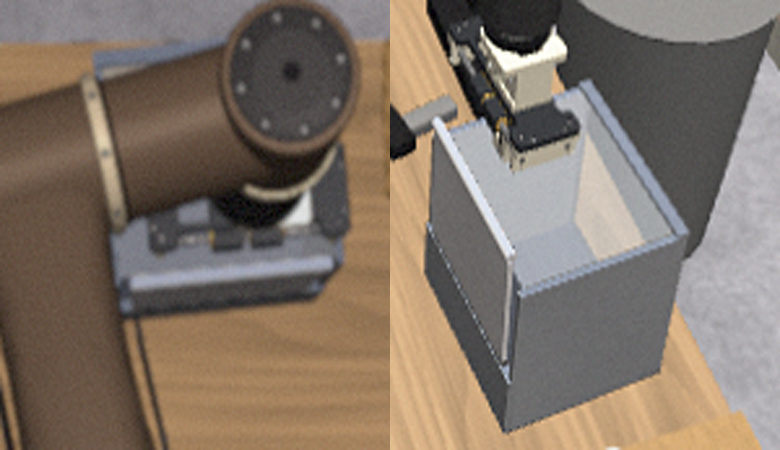

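The fingers stand behind the bar: in the left (top) half they are at about (250,235) and the bar at about (235,272). The body's wide side runs along the hinge. Next I lower the tool to hook the bar and pull.

drive_tool --increments '[[[-1,0,0,0.3,0],[-1,0,0,0.58,0],[-1,0,0,0.58,0]]]'

```text
time_s: 3.08
tcp_pos: [0.674, -0.0285, 0.2583]
eef_rot: [-180.0, -0.3, -176.2]
contact_force: [0.2, -0.4, 0.3]
gripper_width: 0.0004
gripper_force: 0.0
```

drive_tool --increments '[[[-1,0.1,0,0,0],[-1,0.2,0,0,0],[-1,0.3,0,0,0],[-1,0.4,0,0,0]]]'

```text
time_s: 3.58
tcp_pos: [0.6274, -0.0301, 0.2612]
eef_rot: [180.0, 0.1, -176.0]
contact_force: [1.5, -0.3, -0.6]
gripper_width: 0.0005
gripper_force: 0.8
```

drive_tool --increments '[[[-1,0.18,0,-0.03,0],[-1,0.42,0,0.08,0],[-1,0.62,0,0.24,0],[-1,0.79,0,0.43,0],[-1,0.87,0,0.53,0]]]'

```text
time_s: 4.2
tcp_pos: [0.5222, -0.0373, 0.1963]
eef_rot: [180.0, -0.0, -176.0]
contact_force: [0.8, 0.1, 0.9]
gripper_width: 0.0003
gripper_force: 0.3
```

drive_tool --increments '[[[-1,0,0,0,0]]]'

```text
time_s: 4.32
tcp_pos: [0.5232, -0.0373, 0.1966]
eef_rot: [-180.0, -0.1, -176.0]
contact_force: [0.6, -0.0, 0.4]
gripper_width: 0.0005
gripper_force: 0.0
```

```bash
python3 - <<'E'
from h import *
t=capture("top");s=capture("scene");print(r.get_state()["tcp_pos"],r.get_state()["time_s"])
a=cv2.resize(t[85:235,230:380],None,fx=2.6,fy=3,interpolation=cv2.INTER_CUBIC);b=cv2.resize(s[150:300,290:440],None,fx=2.6,fy=3,interpolation=cv2.INTER_CUBIC)
cv2.imwrite("pics/c4.png",np.hstack([a,b])[:,:,::-1])
E
```

```text
[ 0.52485664 -0.03709536  0.19754247] 4.425
```

View pics/c4.png

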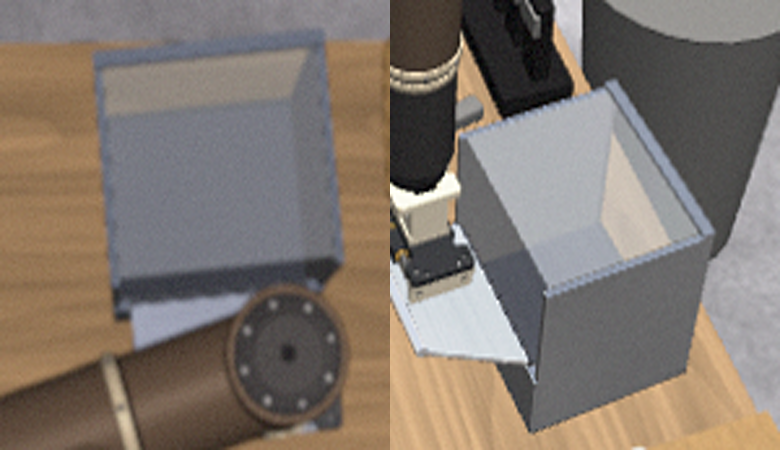

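The flap is now open at about 1 rad: its bright inner face slopes into the box at about (460,320) in the right half. Next is the carton.

drive_tool --increments '[[[-1,0,0,-0.4,0],[-1,0,0,-0.7,0],[1,0.1,0.3,-0.7,0],[1,0.17,0.77,-0.7,0],[1,0.17,0.77,-0.7,0]]]'

```text
time_s: 5.05
tcp_pos: [0.4976, 0.0565, 0.2818]
eef_rot: [180.0, 0.1, -175.8]
contact_force: [1.1, -0.1, 0.2]
gripper_width: 0.0248
gripper_force: 0.0
```

drive_tool --increments '[[[1,0.08,0.4,0,0],[1,0.17,0.77,0,0],[1,0.17,0.77,0,0]]]'

```text
time_s: 5.42
tcp_pos: [0.4708, 0.1464, 0.2814]
eef_rot: [180.0, 0.0, -175.9]
contact_force: [0.4, -0.0, 0.5]
gripper_width: 0.0548
gripper_force: 0.0
```

drive_tool --increments '[[[1,0.08,0.4,0,0],[1,0.17,0.77,0,0],[1,0.17,0.77,0,0]]]'

```text
time_s: 5.8
tcp_pos: [0.4441, 0.2368, 0.281]
eef_rot: [180.0, 0.0, -175.9]
contact_force: [0.1, -0.9, -0.6]
gripper_width: 0.084
gripper_force: 0.0
```

drive_tool --increments '[[[1,0.08,0.4,0,0],[1,0.17,0.77,0,0.017],[1,0.17,0.77,0,0.017],[1,0.17,0.77,0,0.017]]]'

```text
time_s: 6.3
tcp_pos: [0.4177, 0.325, 0.2808]
eef_rot: [-180.0, -0.0, 177.8]
contact_force: [-0.7, -1.2, 0.0]
gripper_width: 0.0878
gripper_force: 0.0
```

```bash
python3 - <<'E'
from h import *
t=capture("top");s=capture("scene");print(r.get_state()["tcp_pos"],r.get_state()["eef_rot"],r.get_state()["time_s"])
b=cv2.resize(s[130:330,160:420],None,fx=3,fy=3,interpolation=cv2.INTER_CUBIC)
cv2.imwrite("pics/top5.png",t[:,:,::-1]);cv2.imwrite("pics/c5.png",b[:,:,::-1])
E
```

```text
[0.41773382 0.32470215 0.28090188] [-1.79993869e+02  4.66031375e-03  1.77784880e+02] 6.4
```

View pics/c5.png

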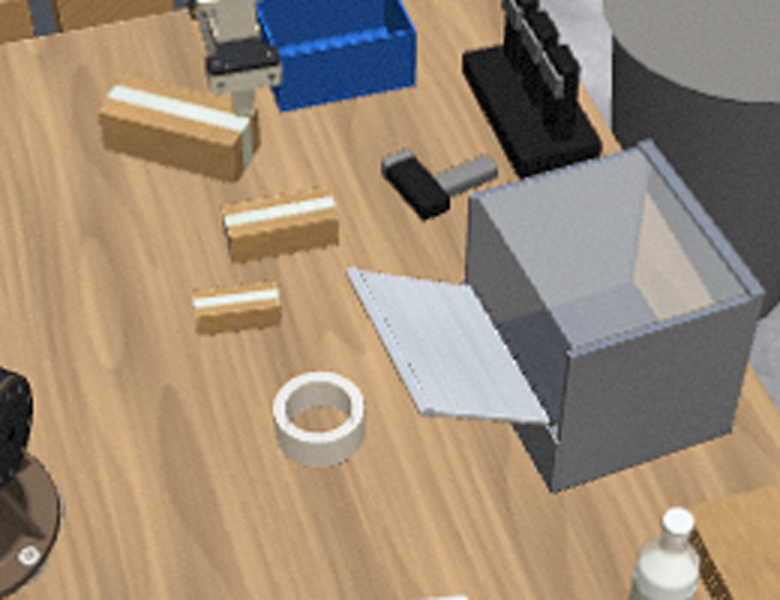

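All three cartons are in full view: large at (180,130), middle at (282,225) with tape ends at (227,220) and (335,203), and small at (237,308). The middle one is the target. The open flap's bar runs from (352,270) to (427,411).

```bash
python3 - <<'E'
from h import *
np.set_printoptions(precision=4,suppress=True)
T=lambda u,v:(100+u/2.7,85+v/2.7)
S=lambda u,v:(160+u/3,130+v/3)
print(*tri(T(282,486),S(227,220)),*tri(T(286,366),S(335,203)))
for p in((224,212),(230,234),(338,214),(333,195)):print(plane("scene",S(*p),.05))
m=camera_model("scene");c,s=np.cos(.07),np.sin(.07)
for th in(.9,1.,1.1):
  P=[[.639+c*x-s*y,-.028+s*x+c*y,.1+.173*np.cos(th)] for x,y in((-.173*np.sin(th),.108),(-.173*np.sin(th),-.108))]
  q=cv2.projectPoints(np.array(P),m["rvec"],m["tvec"],m["camera_matrix"],np.array([m["k1"],0,0,0.]))[0][:,0]
  print(th,(q-[160,130])*3)
E
```

```text
[0.3907 0.3245 0.0536] 0.0058939042402272965 [0.5321 0.3223 0.0447] 0.004232651992410773
[0.3937 0.3426 0.05  ]
[0.392  0.3019 0.05  ]
[0.5311 0.2963 0.05  ]
[0.5344 0.3316 0.05  ]
0.9 [[360.029  255.9196]
 [434.1269 398.681 ]]
1.0 [[351.672  267.1413]
 [424.721  410.1576]]
1.1 [[344.6382 278.499 ]
 [416.7136 421.6837]]
```

drive_tool --increments '[[[1,0,0,0.5,0],[1,0,0,1.0,0],[1,0,0,1.0,0]]]'

```text
time_s: 6.78
tcp_pos: [0.4158, 0.3225, 0.1575]
eef_rot: [-179.6, -0.3, 177.7]
contact_force: [-0.1, 0.3, 0.6]
gripper_width: 0.0878
gripper_force: 0.0
```

drive_tool --increments '[[[1,0,0,0.4,0],[1,0,0,0.7,0],[1,0,0,1.0,0],[1,0,0,1.0,0]]]'

```text
time_s: 7.28
tcp_pos: [0.4176, 0.3255, 0.0411]
eef_rot: [-179.9, -0.0, 177.8]
contact_force: [0.5, -0.4, 1.1]
gripper_width: 0.0878
gripper_force: 0.0
```

drive_tool --increments '[[[-0.5,0,0,0.07,0],[-0.5,0,0,0.07,0],[-0.5,0,0,0.07,0],[-0.5,0,0,0.07,0],[-0.5,0,0,0.07,0]]]' --squeeze 45

```text
time_s: 7.9
tcp_pos: [0.4177, 0.327, 0.0336]
eef_rot: [179.9, 0.1, 177.9]
contact_force: [-1.9, 0.7, 6.0]
gripper_width: 0.0598
gripper_force: 44.9
```

The grip is firm at 59.8 mm. Next I lift, carry the carton to in front of the flap and turn it to the box's yaw.

drive_tool --increments '[[[-0.5,0,0,-0.3,0],[-0.5,0,0,-0.65,0],[-0.5,0,0,-0.95,0],[-0.5,0,0,-0.95,0]]]'

```text
time_s: 8.4
tcp_pos: [0.4177, 0.3268, 0.1489]
eef_rot: [179.8, 0.1, 177.8]
contact_force: [0.1, -0.2, -4.8]
gripper_width: 0.0599
gripper_force: 44.9
```

drive_tool --increments '[[[-0.5,0,0,-0.4,0],[-0.5,0,0,-0.8,0],[-0.5,-0.05,-0.1,-0.95,0],[-0.5,-0.05,-0.2,-0.95,0],[-0.5,-0.05,-0.2,-0.95,0]]]'

```text
time_s: 9.02
tcp_pos: [0.4211, 0.3, 0.2582]
eef_rot: [-179.9, -0.2, 177.8]
contact_force: [1.2, 0.3, -5.2]
gripper_width: 0.0597
gripper_force: 44.9
```

drive_tool --increments '[[[-0.5,-0.08,-0.3,0,0],[-0.5,-0.16,-0.62,0,0],[-0.5,-0.245,-0.94,0,0],[-0.5,-0.245,-0.94,0,0]]]'

```text
time_s: 9.52
tcp_pos: [0.4466, 0.1854, 0.2585]
eef_rot: [-179.9, -0.1, 177.7]
contact_force: [-0.2, -0.4, -3.1]
gripper_width: 0.0599
gripper_force: 44.9
```

drive_tool --increments '[[[-0.5,-0.08,-0.3,0,0],[-0.5,-0.16,-0.62,0,0],[-0.5,-0.245,-0.94,0,0],[-0.5,-0.245,-0.94,0,0]]]'

```text
time_s: 10.02
tcp_pos: [0.4719, 0.0724, 0.2588]
eef_rot: [-179.9, -0.1, 177.7]
contact_force: [-0.1, 0.2, -4.8]
gripper_width: 0.0601
gripper_force: 44.9
```

drive_tool --increments '[[[-0.5,-0.08,-0.3,0,0],[-0.5,-0.16,-0.62,0,-0.01],[-0.5,-0.245,-0.94,0,-0.017],[-0.5,-0.245,-0.94,0,-0.017],[-0.5,-0.245,-0.94,0,-0.017]]]'

```text
time_s: 10.65
tcp_pos: [0.4972, -0.0392, 0.2594]
eef_rot: [180.0, -0.1, -176.1]
contact_force: [-0.7, 0.7, -2.8]
gripper_width: 0.0596
gripper_force: 44.9
```

```bash
cat > look.py <<'E'
import sys
from h import *
s=capture("scene");print(r.get_state()["tcp_pos"],r.get_state()["eef_rot"],r.get_state()["time_s"])
cv2.imwrite(sys.argv[1],cv2.resize(s[130:330,220:460],None,fx=3,fy=3,interpolation=cv2.INTER_CUBIC)[:,:,::-1])
E
python3 look.py pics/c6.png
```

```text
[ 0.49730887 -0.03892048  0.2596287 ] [ 1.79994406e+02 -6.35578471e-02 -1.76034545e+02] 10.7
```

View pics/c6.png

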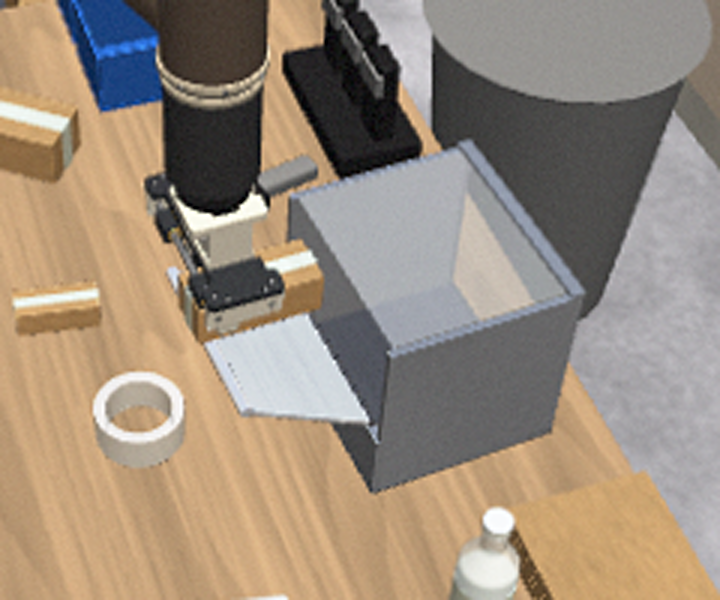

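The carton is held level in the middle, at about (265,290), over the flap, with its front short of the roof. I'll ease the squeeze so its nose tips down onto the sloping flap.

drive_tool --increments '[[[-0.5,-0.1,0,0.1,0],[-0.5,-0.1,0,0.18,0],[-0.5,-0.1,0,0.18,0]]]'

```text
time_s: 11.08
tcp_pos: [0.5087, -0.0388, 0.2372]
eef_rot: [-180.0, -0.2, -176.0]
contact_force: [0.0, -0.3, -2.6]
gripper_width: 0.0602
gripper_force: 44.9
```

drive_tool --increments '[[[-0.5,0,0,0,0],[-0.5,0,0,0,0],[-0.5,0,0,0,0]]]' --squeeze 9

```text
time_s: 11.45
tcp_pos: [0.5095, -0.039, 0.2391]
eef_rot: [180.0, 0.0, -176.1]
contact_force: [-0.5, 0.1, -3.3]
gripper_width: 0.0596
gripper_force: 9.0
```

```bash
python3 - <<'E'
from h import *
s=capture("scene");q=r.get_state();print(q["tcp_pos"],q["contact_force"],q["moment"],q["gripper_width"],q["gripper_force"],q["time_s"])
old=cv2.imread("pics/c6.png")
new=cv2.resize(s[130:330,220:460],None,fx=3,fy=3)[:,:,::-1]
cv2.imwrite("pics/c7.png",new)
hsv=cv2.cvtColor(new.copy(),cv2.COLOR_BGR2HSV);hs=cv2.cvtColor(old,cv2.COLOR_BGR2HSV)
for h in(hs,hsv):
  m=((h[...,0]>8)&(h[...,0]<22)&(h[...,1]>110))[225:420,270:400];ys,xs=np.nonzero(m)
  print(len(xs),xs.min()+270,xs.max()+270,ys.min()+225,ys.max()+225)
E
```

```text
[ 0.50949009 -0.03905361  0.23907861] [-0.03299253 -0.41685862 -3.17543513] [-0.05584975  0.09817703 -0.01113299] 0.059886364577801325 8.998072743415833 11.5
2000 270 323 241 321
1413 270 313 307 366
```

View pics/c7.png

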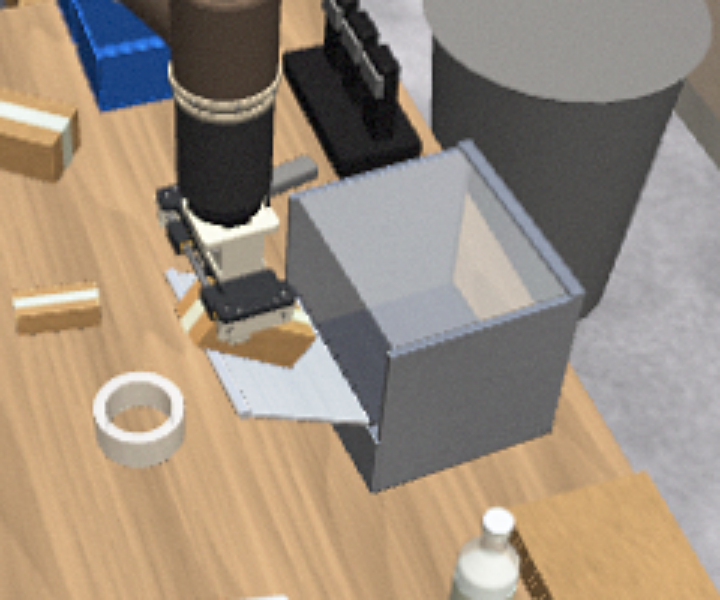

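The nose has tipped down about 35°, nearly parallel to the flap, with its lower front corner at (295,365). Next I slide it in along the slope.

drive_tool --increments '[[[-0.5,-0.16,0,0.12,0],[-0.5,-0.32,0,0.24,0],[-0.5,-0.48,0,0.36,0],[-0.5,-0.64,0,0.47,0],[-0.5,-0.64,0,0.47,0]]]' --squeeze 12

```text
time_s: 12.12
tcp_pos: [0.5878, -0.0336, 0.1818]
eef_rot: [-180.0, 0.1, -176.0]
contact_force: [3.0, 0.3, -1.5]
gripper_width: 0.06
gripper_force: 12.0
```

drive_tool --increments '[[[1,0,0,0,0],[1,0,0,0,0],[1,0,0,0,0],[1,0,0,0,0]]]'

```text
time_s: 12.62
tcp_pos: [0.586, -0.0337, 0.1828]
eef_rot: [180.0, 0.0, -176.0]
contact_force: [-0.3, 0.0, -0.2]
gripper_width: 0.0872
gripper_force: 0.0
```

drive_tool --increments '[[[1,0,0,-0.4,0],[1,0,0,-0.8,0],[1,0,0,-0.8,0]]]'

```text
time_s: 13.0
tcp_pos: [0.588, -0.0337, 0.2831]
eef_rot: [180.0, 0.5, -176.0]
contact_force: [-0.3, -0.1, -0.8]
gripper_width: 0.0877
gripper_force: 0.0
```

```bash
python3 look.py pics/c8.png; python3 - <<'E'
from h import *
new=cv2.imread("pics/c8.png")
h=cv2.cvtColor(new,cv2.COLOR_BGR2HSV)
m=((h[...,0]>8)&(h[...,0]<22)&(h[...,1]>110)).astype(np.uint8)
poly=np.array([[200,340],[300,205],[460,150],[575,300],[390,355],[370,420],[240,410]])
k=np.zeros_like(m);cv2.fillPoly(k,[poly],1);n,l,st,c=cv2.connectedComponentsWithStats(m*k)
for i in range(1,n):
  if st[i,4]>60:print(st[i],c[i])
E
```

```text
[ 0.58680735 -0.03356961  0.28048456] [ 179.9576238     0.23681354 -176.04936046] 13.05
[ 246  302  121   40 1025] [297.26243902 313.4497561 ]
[ 259  327  125   48 4576] [320.52797203 350.41477273]
```

The carton has been released and lies on the flap, centred at about (318,335) in the crop with its nose inside the box. Next I close the fingers, go in front of and below the bar, and sweep the flap up.

drive_tool --increments '[[[1,0.3,0,0,0],[-1,0.6,0,0,0],[-1,0.6,0,0,0]]]' --squeeze 30

```text
time_s: 13.42
tcp_pos: [0.5119, -0.039, 0.278]
eef_rot: [180.0, -0.0, -176.0]
contact_force: [0.1, -0.2, 0.0]
gripper_width: 0.0732
gripper_force: 0.0
```

drive_tool --increments '[[[-1,0.3,0,0,0],[-1,0.6,0,0,0],[-1,0.6,0,0,0],[-1,0.6,0,0,0]]]'

```text
time_s: 13.92
tcp_pos: [0.443, -0.0435, 0.2782]
eef_rot: [-180.0, 0.0, -176.0]
contact_force: [0.7, 1.4, -1.2]
gripper_width: 0.0331
gripper_force: 0.0
```

drive_tool --increments '[[[-1,0,0,0.4,0],[-1,0,0,0.8,0],[-1,0,0,1.0,0],[-1,0,0,1.0,0]]]'

```text
time_s: 14.42
tcp_pos: [0.4419, -0.044, 0.1564]
eef_rot: [-179.9, -0.3, -176.1]
contact_force: [0.1, 0.8, 0.4]
gripper_width: 0.0005
gripper_force: 0.0
```

drive_tool --increments '[[[-1,-0.2,0,0,0],[-1,-0.28,0,-0.05,0],[-1,-0.37,0,-0.17,0],[-1,-0.46,0,-0.3,0],[-1,-0.57,0,-0.42,0]]]'

```text
time_s: 15.05
tcp_pos: [0.5071, -0.039, 0.2099]
eef_rot: [180.0, -0.4, -176.1]
contact_force: [-14.0, 3.4, 9.8]
gripper_width: 0.0004
gripper_force: 6.6
```

drive_tool --increments '[[[-1,-0.04,0,-0.12,0],[-1,-0.12,0,-0.22,0],[-1,-0.24,0,-0.3,0],[-1,-0.37,0,-0.36,0]]]'

```text
time_s: 15.55
tcp_pos: [0.5557, -0.036, 0.2535]
eef_rot: [-180.0, 0.0, -176.0]
contact_force: [-3.9, 0.2, 3.4]
gripper_width: 0.0001
gripper_force: 2.0
```

drive_tool --increments '[[[-1,-0.14,0,-0.06,0],[-1,-0.27,0,-0.09,0],[-1,-0.36,0,-0.1,0],[-1,-0.45,0,-0.1,0],[-1,-0.5,0,-0.1,0]]]'

```text
time_s: 16.18
tcp_pos: [0.6154, -0.0318, 0.2638]
eef_rot: [-180.0, -0.0, -176.1]
contact_force: [-1.9, -0.6, 1.1]
gripper_width: 0.0005
gripper_force: 0.9
```

drive_tool --increments '[[[-1,-0.03,0,0,0],[-1,-0.06,0,0,0],[-1,-0.08,0,0,0],[-1,-0.08,0,0,0]]]'

```text
time_s: 16.68
tcp_pos: [0.6243, -0.0311, 0.2639]
eef_rot: [180.0, -0.0, -176.1]
contact_force: [-1.9, -0.3, 0.4]
gripper_width: 0.0006
gripper_force: 1.0
```

drive_tool --increments '[[[-1,-0.03,0,0,0],[-1,-0.06,0,0,0],[-1,-0.08,0,0,0],[-1,-0.08,0,0,0]]]'

```text
time_s: 17.18
tcp_pos: [0.625, -0.0312, 0.2638]
eef_rot: [-180.0, -1.0, -176.1]
contact_force: [-37.6, 4.7, 20.5]
gripper_width: 0.0006
gripper_force: 18.8
```

That was the stop, so the flap is shut. I'll back away and look.

drive_tool --increments '[[[-1,0.2,0,0,0],[-1,0.6,0,-0.2,0],[-1,0.9,0,-0.5,0],[-1,0.9,0,-0.5,0],[-1,0.9,0,-0.5,0]]]'

```text
time_s: 17.8
tcp_pos: [0.5264, -0.0376, 0.3242]
eef_rot: [180.0, 0.1, -176.0]
contact_force: [0.5, -0.2, -0.2]
gripper_width: 0.0006
gripper_force: 0.0
```

```bash
python3 - <<'E'
from h import *
t=capture("top");s=capture("scene");q=r.get_state();print(q["tcp_pos"],q["contact_force"],q["time_s"])
a=cv2.resize(t[85:285,170:380],(390,450),interpolation=cv2.INTER_CUBIC);b=cv2.resize(s[160:310,290:440],(390,450),interpolation=cv2.INTER_CUBIC)
cv2.imwrite("pics/c9.png",np.hstack([a,b])[:,:,::-1])
E
```

```text
[ 0.52643466 -0.03773127  0.32289519] [-0.96373871 -0.40166688 -0.69728299] 17.9
```

View pics/c9.png

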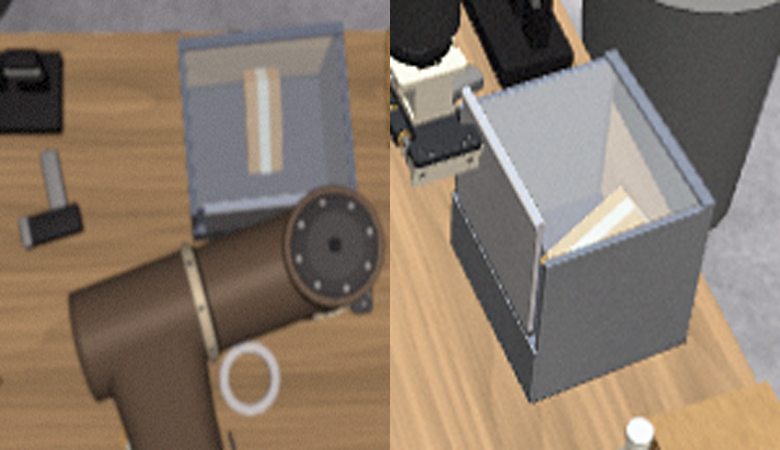

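The carton lies flat inside the box: at (264,120) in the left half, and visible through the roof at about (600,220) in the right half. The flap stands upright against its stop, and the roll and scanner are where they were. I'm handing the job in.

```bash
python3 -c "
from plant import job
print(job.close_job())"
```

```text
the job is handed in; nothing more can be done
None
```

I pulled the flap down to about 1 rad, put the middle-sized carton in so it lies flat inside the box, and pushed the flap shut against its stop. I handed the job in at about 18 s with the arm clear; the hand-in gave no verdict.

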